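# Let the score pen hang and stand it in the mug

### The arm

A 7-joint arm with a two-finger parallel gripper is mounted at the origin on the work surface. World frame = base frame: x ahead of the robot, y to its left, z up, the work surface at z = 0. Lengths are in m, angles in rad, forces in N, time in s.
With the tool pointing down it reaches from about 0.425 to 0.95 m from the base axis. Payload 16.7 kg.
Tool frame: the origin (TCP) lies between the finger pads; the fingertips stand 19 mm ahead of it and the grasp point (between the pads) is the TCP (ctrl.tcp_to_tips is the z of the fingertips in the tool frame, in m); z points along the fingers, y is the line along which they close (so a half turn about z gives the same grasp; the last joint's range is limited). The gripper opens to 94 mm and grips with 3 to 60 N. Pads are 16 mm wide; open, the fingers measure 119 mm over their backs; the gripper's body (75 mm by 177 mm) begins 78 mm behind the grasp point.
Start: joints at [1.069, 0.426, 0.074, 1.606, -0.034, 1.111, -0.067], TCP at [0.233, -0.634, 0.224] pointing down, gripper open.
Joint ranges: [-2.85, 2.85], [-0.5, 2.14], [-1.23, 1.37], [0.21, 2.46], [-1.02, 4.16], [0.16, 2.05], [-2.73, 2.73]. Speed limits (rad/s): [1.89, 1.89, 2.39, 2.39, 3.01, 3.01, 3.01].

### API

Orientations are given as a unit quaternion [x, y, z, w].
In Python, from station import readout, eyes, job, ctrl gives the robot as it stands.
- The arm moves only by the tool jog_arm, never from a script. Its argument "motion" is a list of rows, each a list of 5 numbers: the shift along the tool's x, y, z each as a share of 20 mm, from -1 to 1, then the turn about the tool's z as a share of 0.08 rad, from -1 to 1, then the opening, from 0 (shut) to 1 (fully open). In form: [[dx, dy, dz, yaw, claw], ...]. A call has exactly 5 rows; each row shifts and turns the commanded pose from where the row before left it, along the tool's axes as they then stand; what a row does not reach is not made up. A row lasts 1/12 s, in which the tool goes at most 41.7 mm and 7.16 degrees, less where a joint would pass 70% of its speed; a pose out of reach is approached as far as the arm can. A call with a number of a shift or a turn outside -1 to 1 is refused whole. A call with a gripper value outside its range is refused whole. The fingers move at their own pace and stop on an object; the grip force is fixed at half the most. Time passes only in rows, so rows that do not move let the fingers close, or fill a call up. It gives the time, the measured TCP pose, the force, the opening and the grip force at its end, in the units of the state.
- readout.get_state(): the state, without advancing time (a new reading comes with each control period).
- eyes.snapshot(name): name is "scene" or "side" or "wrist"; returns the picture (400x640x3 uint8, red, green, blue); there is no depth.
- eyes.camera_model(name): a dict with "K" (3x3 intrinsics, pixels), "R" (3x3) and "t" (3): a world point X has camera coordinates R X + t. Camera axes: x right, y down, z forward; pixel columns grow to the right and rows downward; lengths in m; the calibration is good to about 2 mm. A picture is of the moment at which its call begins: read the wrist's pose just before it. camera_model takes no time and is no camera call; for the wrist camera it gives the pose at the moment of the call.
- job.finish_job(): hands the job in; it is judged then, once.
The state is a dict: "time_s": time; "joint_positions": joint angles; "joint_velocities": joint speeds; "tau": joint torques, N m; "position": TCP position; "eef_rot": TCP orientation; "force": force on the tool from outside, world axes, zero at the start; "ft_torque": the same for the moment, N m; "gripper_width": opening from 0.0 (shut) to 1.0 (fully open); "finger_force": force on a finger pad.
Only numpy, scipy, OpenCV 4.12 (cv2) and the standard library are available. Lean on these libraries where they do the work, as an engineer would, in place of code of your own. Each camera call takes 0.05 s, during which the arm holds its last target. There are 200 camera calls.

### The job

Take the ball-ended steel score pen by its ball, lift it level and clear of its wooden rest, then ease the grip so that it swings down by its own weight and hangs point down from the fingers, and grip it again. Lower it point first into the mug with the handle, down to the bottom, and let go so it stands there. Leave the handleless dice cup where it is and keep the mug upright and in its place.

Things in the scene. Friction and masses are not known exactly. Their poses are not given: they have to be found in the camera images.
- pen_ball (a point): Centre of the 18 mm ball at the end of the steel score pen (12 mm round barrel, 154 mm long). The pen lies level and loose in two U notches of a fixed wooden rest (90 x 60 mm, 40 mm high); the ball overhangs one end of it, its centre 36 mm above the table. Axes: x along the pen from point to ball.
- pen_tip (a point): Writing point of the same pen, 145 mm from the ball's centre; same axes. About 90 g, balance point about 65 mm from the ball's centre. Gripped on the ball across the pen with 30 N or more it stays level; eased to 3 to 4 N it pivots about the ball and hangs but does not fall; opened clear of the ball it drops.
- mug_in (a point): Centre of the inner floor of the teal ceramic mug, the vessel with a handle: 95 mm tall, outer rim 82 mm across, walls 5 mm, loose, 360 g. z points up. The rim is about 90 mm above this point; the handle is on its +y side. The pen is to stand in it.
- dice_cup: The grey plastic dice cup without a handle, as tall and as wide as the mug (95 mm, 82 mm), origin at the centre of its underside, z up. Not to be used or moved. It may stand on either side of the pen rest, with the mug on the other.
Not all that is in view belongs to the job. Of the things shaped like the part that bears pen_ball, the bare steel one is meant.

How it is judged:
By the outcome, as a careful person would: the job done as asked, in the order asked, and still so for the second after the job is handed in, with the robot touching nothing.
It also fails if it takes over 51 s, if anything falls off the work surface, if the arm or the gripper's body presses on something with over 40 N, if the wrist force passes 120 N, or if a joint passes its speed limit or range.

## Working session

There is one attempt and no reset: what is moved stays moved. The work goes in short steps, Python scripts to look and compute and a tool call to move; the robot and the scene stay as the last step left them, time stands still between calls to the robot, and variables do not carry over. Pictures are saved under pics/ and viewed, at most 10 in all, crops included, and the job is handed in when it is done.

Besides the shell and the picture viewer there is one more tool, called after "Request:" as name([rows], argument=value, ...), one row to a line, values as JSON. jog_arm: Moves the arm, as the interface text tells. Its arguments: {"type":"object","properties":{"motion":{"type":"array"}},"required":["motion"]}

```bash
mkdir -p pics; ls
python3 - <<'E'
from station import readout, eyes, ctrl
import cv2, numpy as np
s=readout.get_state(); print({k:np.round(v,3) for k,v in s.items()}, ctrl.tcp_to_tips)
for n in("scene","side"):
    im=eyes.snapshot(n); cv2.imwrite(f"pics/{n}0.png",im[...,::-1])
    m=eyes.camera_model(n); print(n,np.round(m["K"],1).tolist(),(-np.array(m["R"]).T@m["t"]).round(3))
E
```

```text
pics
{'time_s': np.float64(0.0), 'joint_positions': array([ 1.069,  0.427,  0.074,  1.607, -0.034,  1.111, -0.067]), 'joint_velocities': array([-0.   , -0.001, -0.   , -0.   , -0.001, -0.   , -0.   ]), 'tau': array([ 2.000e-03, -9.358e+01,  3.667e+00, -4.542e+01, -4.900e-02,
        2.000e-02,  0.000e+00]), 'position': array([ 0.232, -0.633,  0.224]), 'eef_rot': array([ 0.985,  0.175, -0.   , -0.001]), 'force': array([-0.304, -0.815,  0.361]), 'ft_torque': array([0.066, 0.01 , 0.027]), 'finger_force': np.float64(0.0), 'gripper_width': np.float64(1.0)} 0.019
scene [[408.7, 0.0, 312.8], [0.0, 408.7, 205.0], [0.0, 0.0, 1.0]] [1.151 0.408 0.888]
side [[374.9, 0.0, 318.0], [0.0, 374.9, 198.1], [0.0, 0.0, 1.0]] [ 0.298 -0.533  0.72 ]
```

View pics/scene0.png

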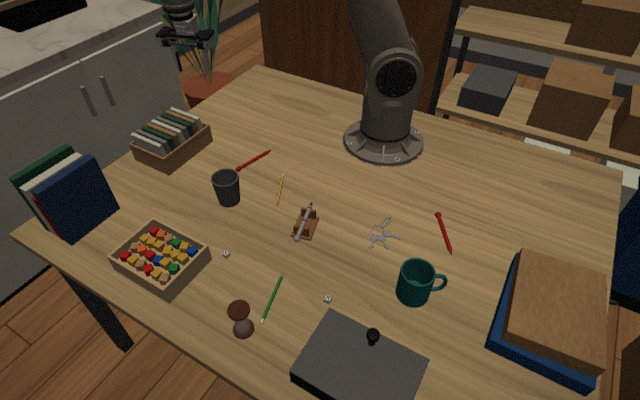

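View pics/side0.png

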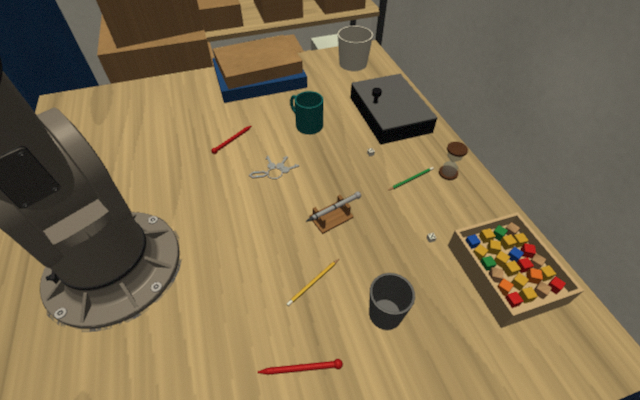

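The steel pen is on the rest at scene (305,220) and side (335,207). Lookalikes are two red ball-ended pens at scene (253,160) and (443,232), plus two pencils at (280,188) and (272,297). The teal mug is at scene (415,282) and the grey dice cup at (226,187). Next I'll take a close crop to find the ball end.

Run:
```python
import cv2, numpy as np
a=cv2.imread("pics/scene0.png")[190:255,270:340]; b=cv2.imread("pics/side0.png")[180:245,295:375]
a=cv2.resize(a,(390*70//65,390),interpolation=cv2.INTER_CUBIC);b=cv2.resize(b,(370,390*370//480*0+300),interpolation=cv2.INTER_CUBIC)
b=cv2.copyMakeBorder(b,0,90,0,0,0)
cv2.imwrite("pics/crop.png",cv2.convertScaleAbs(np.hstack([a,b]),alpha=1.5))
```

```text
(no output)
```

View pics/crop.png

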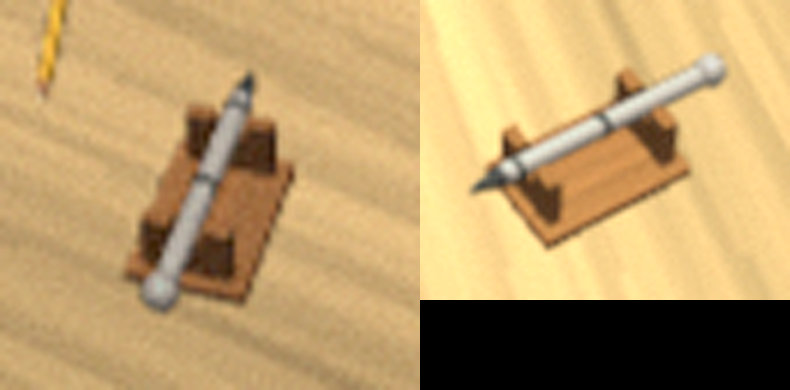

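The crop shows the bare steel pen. Its ball is at scene (296.5,238.5) / side (357.9,194.7) and its point at scene (311.7,202.7) / side (306.7,221.2).

```bash
cat > h.py <<'E'
from station import readout, eyes, job, ctrl
import cv2, numpy as np
from scipy.spatial.transform import Rotation as Rot
def ray(m,p):
    R=np.array(m["R"]);o=-R.T@np.array(m["t"]);d=R.T@np.linalg.solve(np.array(m["K"]),[p[0],p[1],1.]);return o,d/np.linalg.norm(d)
def plane(m,p,z):
    o,d=ray(m,p);return o+d*(z-o[2])/d[2]
def tri(rs):
    A=sum(np.eye(3)-np.outer(d,d) for o,d in rs);b=sum((np.eye(3)-np.outer(d,d))@o for o,d in rs);return np.linalg.solve(A,b)
def tool(p):
    s=readout.get_state();R=Rot.from_quat(s["eef_rot"]);return R.inv().apply(np.array(p)-s["position"])*1000
E
python3 - <<'E'
from h import *
C={n:eyes.camera_model(n) for n in("scene","side")}
P={"ball":((296.5,238.5),(357.9,194.7),.036),"tip":((311.7,202.7),(306.7,221.2),.036)}
r={}
for k,(a,b,z) in P.items():
    r[k]=tri([ray(C["scene"],a),ray(C["side"],b)]); print(k,r[k].round(4),plane(C["scene"],a,z).round(4),plane(C["side"],b,z).round(4))
d=r["ball"]-r["tip"];print("len",np.linalg.norm(d),"yaw",np.arctan2(d[1],d[0]))
for n in C:
    im=cv2.imread(f"pics/{n}0.png");h=cv2.cvtColor(im,cv2.COLOR_BGR2HSV)
    m=cv2.inRange(h,(80,120,20),(98,255,255))
    m=cv2.morphologyEx(m,cv2.MORPH_OPEN,np.ones((11,11)))
    nb,l,st,c=cv2.connectedComponentsWithStats(m)
    i=1+np.argmax(st[1:,4]);x,y,w,hh=st[i][:4];print(n,st[i],c[i])
    # rim ellipse: width w (top), centre approx y + half minor axis
    for q in (0.25,0.35,.45): print(q,plane(C[n],(x+w/2,y+q*w),.095).round(3))
s=readout.get_state();print(Rot.from_quat(s["eef_rot"]).as_matrix().round(3))
m=eyes.camera_model("wrist");R=Rot.from_quat(s["eef_rot"]);print("cam in tool",R.inv().apply(-np.array(m["R"]).T@m["t"]-s["position"]).round(3),(R.inv().as_matrix()@np.array(m["R"]).T).round(2))
E
```

```text
ball [ 0.5698 -0.0035  0.037 ] [ 0.5688 -0.0038  0.036 ] [ 0.5704 -0.0031  0.036 ]
tip [ 0.4302 -0.0397  0.0347] [ 0.431  -0.0389  0.036 ] [ 0.4301 -0.0409  0.036 ]
len 0.14421916463537773 yaw 0.2534872548816702Traceback (most recent call last):
  File "<stdin>", line 13, in <module>
    return _wrapfunc(a, 'argmax', axis=axis, out=out, **kwds)
    return bound(*args, **kwds)
ValueError: attempt to get argmax of an empty sequence
```

Run:
```python
from h import *
C={n:eyes.camera_model(n) for n in("scene","side")}
for n,p in(("scene",(415,282)),("side",(309,113))):
    im=cv2.imread(f"pics/{n}0.png");h=cv2.cvtColor(im,cv2.COLOR_BGR2HSV);print(h[p[1],p[0]])
    m=cv2.inRange(h,(82,100,15),(102,255,255))
    m=cv2.morphologyEx(m,cv2.MORPH_OPEN,np.ones((9,9)))
    nb,l,st,c=cv2.connectedComponentsWithStats(m)
    if l[p[1],p[0]]==0: print("miss");continue
    i=l[p[1],p[0]];x,y,w,hh=st[i][:4];print(n,st[i],c[i])
    for q in (0.25,0.35,.45): print(q,plane(C[n],(x+w/2,y+q*w),.095).round(3))
s=readout.get_state();print(Rot.from_quat(s["eef_rot"]).as_matrix().round(3))
print(tool((.5698,-.0035,.15)))
m=eyes.camera_model("wrist");R=Rot.from_quat(s["eef_rot"]);print("cam in tool",R.inv().apply(-np.array(m["R"]).T@m["t"]-s["position"]).round(3),(R.inv().as_matrix()@np.array(m["R"]).T).round(2))
```

```text
[ 87 161  73]
scene [404 274  17  33 446] [412.63004484 290.40358744]
0.25 [0.574 0.32  0.095]
0.35 [0.578 0.321 0.095]
0.45 [0.583 0.323 0.095]
[ 86 170  42]
side [ 296   92   27   41 1003] [308.77666999 111.85643071]
0.25 [0.551 0.324 0.095]
0.35 [0.547 0.312 0.095]
0.45 [0.543 0.3   0.095]
[[ 0.939  0.345 -0.   ]
 [ 0.345 -0.939  0.001]
 [-0.    -0.001 -1.   ]]
[ 533.69951871 -474.93281636   74.36574725]
cam in tool [ 0.075 -0.    -0.161] [[ 0.   -0.97 -0.26]
 [ 1.    0.   -0.  ]
 [ 0.   -0.26  0.97]]
```

Request:
jog_arm([
  [0,0,0,0.61,1],
  [0,0,0,0.61,1],
  [0.4,-0.45,0,0,1],
  [0.86,-0.94,0,0,1],
  [0.86,-0.94,0,0,1],
])

```text
time_s: 0.52
position: [0.2619, -0.5767, 0.2238]
eef_rot: [0.992, 0.127, -0.0, -0.0]
force: [1.4, 0.0, -0.3]
gripper_width: 0.999
finger_force: 0.0
```

Request:
jog_arm([
  [0.86,-0.94,0,0,1],
  [0.86,-0.94,0,0,1],
  [0.86,-0.94,0,0,1],
  [0.86,-0.94,0,0,1],
  [0.86,-0.94,0,0,1],
])

```text
time_s: 0.93
position: [0.3221, -0.4632, 0.2243]
eef_rot: [0.992, 0.128, -0.0, -0.0]
force: [0.8, -0.2, 0.2]
gripper_width: 1.003
finger_force: 0.0
```

Request:
jog_arm([
  [0.86,-0.94,0,0,1],
  [0.86,-0.94,0,0,1],
  [0.86,-0.94,0,0,1],
  [0.86,-0.94,0,0,1],
  [0.86,-0.94,0,0,1],
])

```text
time_s: 1.35
position: [0.3814, -0.3507, 0.2244]
eef_rot: [0.992, 0.128, -0.0, -0.0]
force: [0.9, -0.1, 1.0]
gripper_width: 1.0
finger_force: 0.0
```

Request:
jog_arm([
  [0.86,-0.94,0,0,1],
  [0.86,-0.94,0,0,1],
  [0.86,-0.94,0,0,1],
  [0.86,-0.94,0,0,1],
  [0.86,-0.94,0,0,1],
])

```text
time_s: 1.77
position: [0.4408, -0.2381, 0.2244]
eef_rot: [0.992, 0.128, -0.0, 0.0]
force: [0.2, -0.5, -0.1]
gripper_width: 0.999
finger_force: 0.0
```

Request:
jog_arm([
  [0.86,-0.94,0,0,1],
  [0.86,-0.94,0,0,1],
  [0.86,-0.94,0,0,1],
  [0.86,-0.94,0,0,1],
  [0.86,-0.94,0,0,1],
])

```text
time_s: 2.18
position: [0.5002, -0.1256, 0.2244]
eef_rot: [0.992, 0.128, -0.0, 0.0]
force: [-0.0, -1.0, 0.3]
gripper_width: 1.0
finger_force: 0.0
```

Request:
jog_arm([
  [0.86,-0.94,0,0,1],
  [0.86,-0.94,0,0,1],
  [0.86,-0.94,0,0,1],
  [0.86,-0.94,0,0,1],
  [0.4,-0.45,0,0,1],
])

```text
time_s: 2.6
position: [0.5539, -0.0229, 0.2244]
eef_rot: [0.992, 0.129, 0.0, -0.0]
force: [-0.9, 1.0, 1.2]
gripper_width: 0.995
finger_force: 0.0
```

Run:
```python
from h import *
s=readout.get_state();m=eyes.camera_model("wrist");im=eyes.snapshot("wrist");cv2.imwrite("pics/w1.png",im[...,::-1])
print(s["time_s"],s["position"].round(4),s["force"].round(2),np.round(tool((.5698,-.0035,.036)),1),Rot.from_quat(s["eef_rot"]).as_matrix()[:,0].round(3))
b=np.array([.5698,-.0035,.036]);t=np.array([.4302,-.0397,.036])
for p in(b,t):
    q=np.array(m["K"])@(np.array(m["R"])@p+m["t"]);print("expect px",(q[:2]/q[2]).round(1))
C={n:eyes.camera_model(n) for n in("scene","side")}
a,b=(417,272),(309,99);print("mug",tri([ray(C["scene"],a),ray(C["side"],b)]),plane(C["scene"],a,.095),plane(C["side"],b,.095))
```

```text
2.6 [ 0.5539 -0.0229  0.2244] [-0.89  1.03  1.21] [ 19.6 -13.7 188.4] [0.967 0.256 0.   ]
expect px [307.9 169.3]
expect px [308.4 280. ]
mug [0.55003065 0.32289418 0.09433012] [0.55206413 0.32224764 0.095     ] [0.54902038 0.32370089 0.095     ]
```

View pics/w1.png

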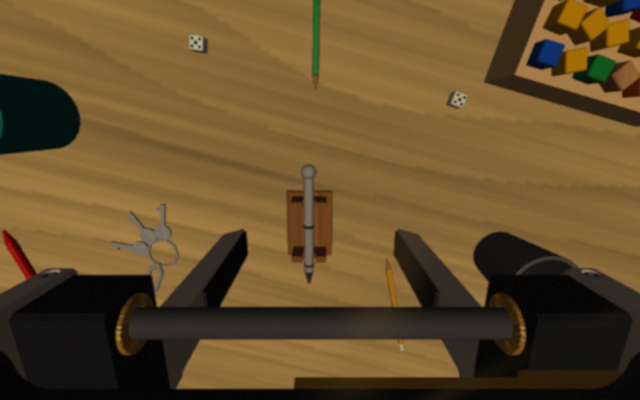

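The wrist view shows the ball at (308.5,172) and the point at (309,281), close to the predicted pixels. The fingers straddle the rest.

Request:
jog_arm([
  [0.4,-0.3,1,0,1],
  [0.4,-0.3,1,0,1],
  [0,0,1,0,1],
  [0,0,0.5,0,1],
  [0,0,0,0,1],
])

```text
time_s: 3.07
position: [0.5642, -0.0117, 0.1524]
eef_rot: [0.992, 0.127, -0.002, -0.0]
force: [-0.0, 0.8, 0.4]
gripper_width: 1.002
finger_force: 0.0
```

Run:
```python
from h import *
s=readout.get_state();m=eyes.camera_model("wrist");im=eyes.snapshot("wrist");cv2.imwrite("pics/w2.png",im[...,::-1])
print(s["position"].round(4),np.round(tool((.5698,-.0035,.036)),1),Rot.from_quat(s["eef_rot"]).as_matrix()[:,0].round(3))
b=np.array([.5698,-.0035,.036]);q=np.array(m["K"])@(np.array(m["R"])@b+m["t"]);print("expect px",(q[:2]/q[2]).round(1))
print("rad px",9*m["K"][0][0]/q[2]/1000)
u,v=(q[:2]/q[2]).astype(int)
cv2.imwrite("pics/w2c.png",cv2.resize(cv2.convertScaleAbs(im[v-60:v+90,u-75:u+75,::-1],alpha=1.4),None,fx=4,fy=4))
print("crop origin",u-75,v-60)
```

```text
[ 0.5642 -0.0117  0.1524] [  7.   -6.6 117.9] [ 0.968  0.252 -0.004]
expect px [313.5 194. ]
rad px 9.488846793277288
crop origin 238 133
```

View pics/w2c.png

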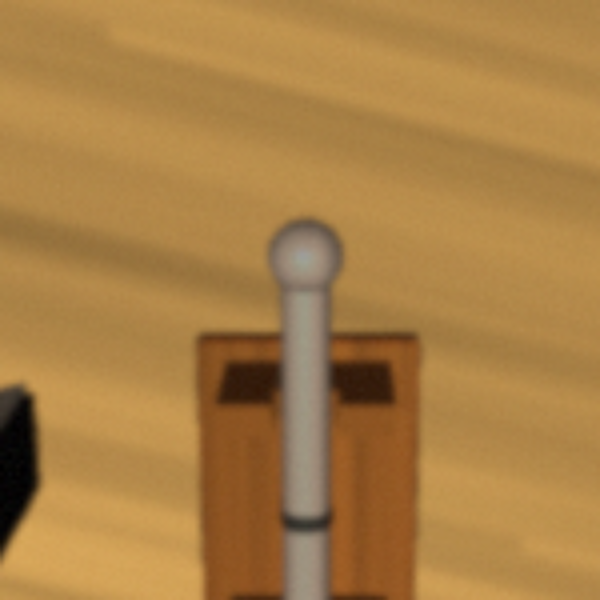

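The close crop puts the ball at wrist pixel (314.4,196.8), about 2.5 mm short of the prediction along tool x. I'll split the difference.

Request:
jog_arm([
  [0.14,-0.15,1,0,1],
  [0.14,-0.15,1,0,1],
  [0,0,1,0,1],
  [0,0,0.5,0,1],
  [0,0,0,0,1],
])

```text
time_s: 3.53
position: [0.569, -0.0043, 0.0836]
eef_rot: [0.992, 0.127, -0.001, -0.0]
force: [-0.5, -0.2, 1.2]
gripper_width: 1.0
finger_force: 0.0
```

Request:
jog_arm([
  [0,0,0,0,1],
  [0,0,0,0,1],
  [0,0,0,0,1],
  [0,0,0,0,1],
  [0,0,0,0,1],
])

```text
time_s: 3.95
position: [0.5702, -0.0039, 0.0852]
eef_rot: [0.992, 0.127, 0.001, 0.0]
force: [0.7, 0.2, 0.8]
gripper_width: 1.001
finger_force: 0.0
```

Run:
```python
from h import *
s=readout.get_state();m=eyes.camera_model("wrist");im=eyes.snapshot("wrist")
g=cv2.cvtColor(im,cv2.COLOR_RGB2HSV)
b=np.array([.5698,-.0035,.036]);q=np.array(m["K"])@(np.array(m["R"])@b+m["t"]);p=q[:2]/q[2]
u,v=p.astype(int);k=(g[v-40:v+60,u-50:u+50,1]<70).astype(np.uint8)*255
k=cv2.morphologyEx(k,cv2.MORPH_OPEN,cv2.getStructuringElement(cv2.MORPH_ELLIPSE,(17,17)))
n,l,st,c=cv2.connectedComponentsWithStats(k)
print(p,"rad",9*m["K"][0][0]/q[2]/1000,[(st[i].tolist(),(c[i]+[u-50,v-40]).round(1)) for i in range(1,n)])
for i in range(1,n): w=plane(m,c[i]+[u-50,v-40],.036);print(w.round(4),tool(w).round(1))
print(s["position"].round(4),tool(b).round(1))
```

```text
[319.66490011 226.29548753] rad 12.1606235337459 [([41, 34, 21, 23, 350], array([319.9, 230.8]))]
[ 0.5664 -0.0046  0.036 ] [-3.8 -0.2 49. ]
[ 0.5702 -0.0039  0.0852] [-0.2 -0.4 49. ]
```

Request:
jog_arm([
  [-0.1,0,0.6,0,1],
  [0,0,0.6,0,1],
  [0,0,0.6,0,0.7],
  [0,0,0.6,0,0.5],
  [0,0,0.05,0,0.4],
])

```text
time_s: 4.42
position: [0.5663, -0.0043, 0.0325]
eef_rot: [0.992, 0.127, -0.002, -0.0]
force: [-0.9, -0.3, -0.6]
gripper_width: 0.823
finger_force: 0.0
```

Request:
jog_arm([
  [0,0,0,0,0.4],
  [0,0,0,0,0.4],
  [0,0,0,0,0.4],
  [0,0,0,0,0.4],
  [0,0,0,0,0.4],
])

```text
time_s: 4.83
position: [0.5683, -0.0043, 0.036]
eef_rot: [0.992, 0.127, 0.0, 0.0]
force: [0.3, -0.0, -0.3]
gripper_width: 0.472
finger_force: 0.0
```

Run:
```python
from h import *
s=readout.get_state();im=eyes.snapshot("wrist");print(s["position"].round(4),s["gripper_width"])
cv2.imwrite("pics/w3.png",cv2.resize(cv2.convertScaleAbs(im[180:380,220:420,::-1],alpha=1.5),None,fx=3,fy=3))
```

```text
[ 0.5683 -0.0043  0.036 ] 0.47167363520959826
```

View pics/w3.png

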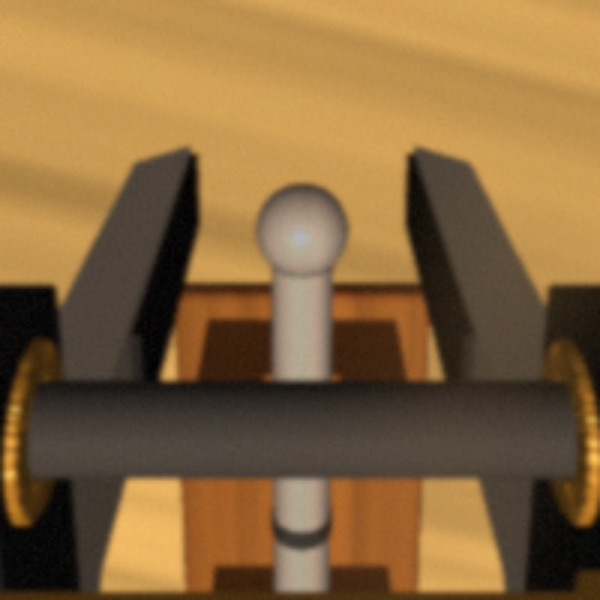

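The picture shows the ball at crop (302,229), which is wrist (320.7,256.3). It lies midway between the fingers and on the projected TCP, so I'll close.

Request:
jog_arm([
  [0,0,0,0,0.2],
  [0,0,0,0,0.1],
  [0,0,0,0,0],
  [0,0,0,0,0],
  [0,0,0,0,0],
])

```text
time_s: 5.3
position: [0.5679, -0.0043, 0.0355]
eef_rot: [0.992, 0.127, 0.0, -0.0]
force: [-0.4, -0.8, -0.2]
gripper_width: 0.172
finger_force: 30.0
```

Request:
jog_arm([
  [0,0,0,0,0],
  [0,0,0,0,0],
  [0,0,0,0,0],
  [0,0,0,0,0],
  [0,0,0,0,0],
])

```text
time_s: 5.72
position: [0.5679, -0.0043, 0.0355]
eef_rot: [0.992, 0.127, 0.0, -0.0]
force: [0.2, 0.3, 0.1]
gripper_width: 0.173
finger_force: 30.0
```

Request:
jog_arm([
  [0,0,-0.2,0,0],
  [0,0,-0.4,0,0],
  [0,0,-0.5,0,0],
  [0,0,-0.5,0,0],
  [0,0,-0.5,0,0],
])

```text
time_s: 6.13
position: [0.5681, -0.0043, 0.079]
eef_rot: [0.992, 0.127, 0.0, 0.0]
force: [-0.0, 0.3, -1.3]
gripper_width: 0.172
finger_force: 30.0
```

Request:
jog_arm([
  [0,0,-0.6,0,0],
  [0,0,-0.6,0,0],
  [0,0,-0.6,0,0],
  [0,0,-0.6,0,0],
  [0,0,-0.6,0,0],
])

```text
time_s: 6.55
position: [0.5679, -0.0043, 0.1389]
eef_rot: [0.992, 0.127, 0.0, 0.0]
force: [0.3, -0.1, -1.6]
gripper_width: 0.171
finger_force: 30.0
```

Request:
jog_arm([
  [0,0,-0.6,0,0],
  [0,0,-0.6,0,0],
  [0,0,-0.6,0,0],
  [0,0,-0.6,0,0],
  [0,0,-0.6,0,0],
])

```text
time_s: 6.97
position: [0.5678, -0.0043, 0.1987]
eef_rot: [0.992, 0.127, -0.0, -0.0]
force: [0.5, -0.4, -0.7]
gripper_width: 0.171
finger_force: 30.0
```

Request:
jog_arm([
  [0,0,-0.6,0,0],
  [0,0,-0.6,0,0],
  [0,0,-0.6,0,0],
  [0,0,-0.6,0,0],
  [0,0,-0.6,0,0],
])

```text
time_s: 7.38
position: [0.5679, -0.0043, 0.2587]
eef_rot: [0.992, 0.127, 0.0, -0.0]
force: [-0.2, 0.2, -1.2]
gripper_width: 0.173
finger_force: 30.0
```

Request:
jog_arm([
  [0,0,-0.6,0,0],
  [0,0,-0.4,0,0],
  [0,0,-0.2,0,0],
  [0,0,0,0,0],
  [0,0,0,0,0],
])

```text
time_s: 7.8
position: [0.5678, -0.0043, 0.2812]
eef_rot: [0.992, 0.127, -0.0, -0.0]
force: [0.1, -0.2, -0.2]
gripper_width: 0.173
finger_force: 30.0
```

Run:
```python
from h import *
s=readout.get_state();im=eyes.snapshot("side");im2=eyes.snapshot("scene");print(s["position"].round(4),s["gripper_width"],s["finger_force"])
cv2.imwrite("pics/s2.png",cv2.resize(np.hstack([im2[90:290,200:400,::-1],im[80:280,240:440,::-1]]),None,fx=2,fy=2,interpolation=cv2.INTER_CUBIC))
```

```text
[ 0.5678 -0.0043  0.2812] 0.17293703546464487 29.999805986881256
```

View pics/s2.png

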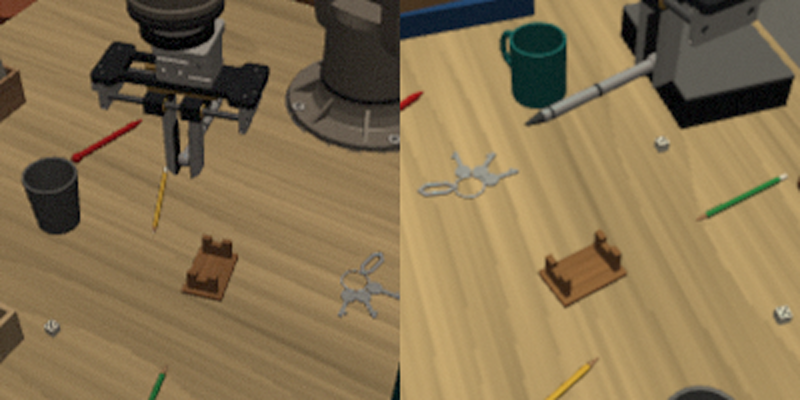

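The pen is level and clear of the rest: side crop shows the point at (538,118) and the ball in the fingers near (655,68). Next I'll ease the opening in small steps and watch the force.

Request:
jog_arm([
  [0,0,0,0,0.1],
  [0,0,0,0,0.13],
  [0,0,0,0,0.15],
  [0,0,0,0,0.16],
  [0,0,0,0,0.16],
])

```text
time_s: 8.32
position: [0.5679, -0.0043, 0.2814]
eef_rot: [0.992, 0.127, -0.0, -0.0]
force: [0.2, 0.1, -1.3]
gripper_width: 0.171
finger_force: 30.0
```

Request:
jog_arm([
  [0,0,0,0,0.165],
  [0,0,0,0,0.165],
  [0,0,0,0,0.168],
  [0,0,0,0,0.168],
  [0,0,0,0,0.168],
])

```text
time_s: 8.73
position: [0.5679, -0.0043, 0.2815]
eef_rot: [0.992, 0.127, 0.0, -0.0]
force: [-0.9, -0.0, -0.3]
gripper_width: 0.174
finger_force: 25.3
```

Request:
jog_arm([
  [0,0,0,0,0.17],
  [0,0,0,0,0.17],
  [0,0,0,0,0.17],
  [0,0,0,0,0.17],
  [0,0,0,0,0.17],
])

```text
time_s: 9.15
position: [0.5679, -0.0043, 0.2815]
eef_rot: [0.992, 0.127, -0.0, -0.0]
force: [0.6, 0.0, -0.1]
gripper_width: 0.175
finger_force: 22.1
```

Request:
jog_arm([
  [0,0,0,0,0.173],
  [0,0,0,0,0.176],
  [0,0,0,0,0.176],
  [0,0,0,0,0.176],
  [0,0,0,0,0.176],
])

```text
time_s: 9.57
position: [0.5679, -0.0043, 0.2815]
eef_rot: [0.992, 0.127, 0.0, -0.0]
force: [0.1, 1.2, -0.3]
gripper_width: 0.18
finger_force: 13.1
```

Request:
jog_arm([
  [0,0,0,0,0.179],
  [0,0,0,0,0.181],
  [0,0,0,0,0.181],
  [0,0,0,0,0.181],
  [0,0,0,0,0.181],
])

```text
time_s: 9.98
position: [0.5679, -0.0043, 0.2815]
eef_rot: [0.992, 0.127, -0.0, -0.0]
force: [-0.5, -0.1, -1.2]
gripper_width: 0.18
finger_force: 6.9
```

Request:
jog_arm([
  [0,0,0,0,0.182],
  [0,0,0,0,0.183],
  [0,0,0,0,0.183],
  [0,0,0,0,0.183],
  [0,0,0,0,0.183],
])

```text
time_s: 10.4
position: [0.5679, -0.0043, 0.2815]
eef_rot: [0.992, 0.127, 0.0, -0.0]
force: [-0.5, -0.7, -1.4]
gripper_width: 0.185
finger_force: 4.8
```

Run:
```python
from h import *
im=eyes.snapshot("side");s=readout.get_state();print(s["position"].round(4),s["gripper_width"],s["finger_force"])
cv2.imwrite("pics/s3.png",cv2.resize(im[60:240,240:440,::-1],None,fx=2,fy=2,interpolation=cv2.INTER_CUBIC))
```

```text
[ 0.5679 -0.0043  0.2815] 0.18153529178272454 4.7868237644433975
```

View pics/s3.png

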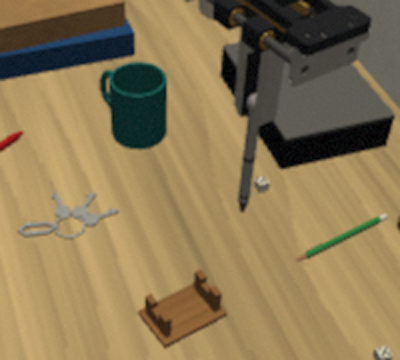

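The pen has swung down: ball near side px (365,110), point at (362,164). I'll ease slightly more so it settles, check it is vertical, then grip again.

Request:
jog_arm([
  [0,0,0,0,0.184],
  [0,0,0,0,0.184],
  [0,0,0,0,0.184],
  [0,0,0,0,0.184],
  [0,0,0,0,0.184],
])

```text
time_s: 10.87
position: [0.5679, -0.0043, 0.2815]
eef_rot: [0.992, 0.127, -0.0, -0.0]
force: [0.8, 0.1, -1.0]
gripper_width: 0.185
finger_force: 3.9
```

Request:
jog_arm([
  [0,0,0,0,0.184],
  [0,0,0,0,0.184],
  [0,0,0,0,0.184],
  [0,0,0,0,0.184],
  [0,0,0,0,0.184],
])

```text
time_s: 11.28
position: [0.5679, -0.0043, 0.2815]
eef_rot: [0.992, 0.127, 0.0, -0.0]
force: [0.2, 0.6, -1.1]
gripper_width: 0.185
finger_force: 3.9
```

Request:
jog_arm([
  [0,0,0,0,0.17],
  [0,0,0,0,0.15],
  [0,0,0,0,0.1],
  [0,0,0,0,0],
  [0,0,0,0,0],
])

```text
time_s: 11.7
position: [0.5679, -0.0043, 0.2815]
eef_rot: [0.992, 0.127, 0.0, -0.0]
force: [-0.8, -0.1, 0.3]
gripper_width: 0.175
finger_force: 30.0
```

Run:
```python
from h import *
im=eyes.snapshot("side");im2=eyes.snapshot("scene");s=readout.get_state();print(s["position"].round(4),s["gripper_width"],s["finger_force"],Rot.from_quat(s["eef_rot"]).as_matrix()[:,0].round(3))
o=[]
for n,i in(("side",im),("scene",im2)):
    m=eyes.camera_model(n);pp=[]
    for z in(0,-.145):
        q=np.array(m["K"])@(np.array(m["R"])@(s["position"]+[0,0,z])+m["t"]);pp.append(q[:2]/q[2])
    c=(np.mean(pp,0)-50).astype(int);print(n,"expect ball,tip in crop",((np.array(pp)-c)*4).round(),"origin",c)
    o.append(cv2.resize(cv2.convertScaleAbs(i[c[1]:c[1]+100,c[0]:c[0]+100,::-1],alpha=1.4),None,fx=4,fy=4,interpolation=cv2.INTER_CUBIC))
cv2.imwrite("pics/s4.png",np.hstack(o))
```

```text
[ 0.5679 -0.0043  0.2815] 0.17035193487798503 29.999837279319763 [ 0.968  0.251 -0.   ]
side expect ball,tip in crop [[213.  93.]
 [187. 310.]] origin [314  88]
scene expect ball,tip in crop [[197. 116.]
 [208. 291.]] origin [243 140]
```

View pics/s4.png

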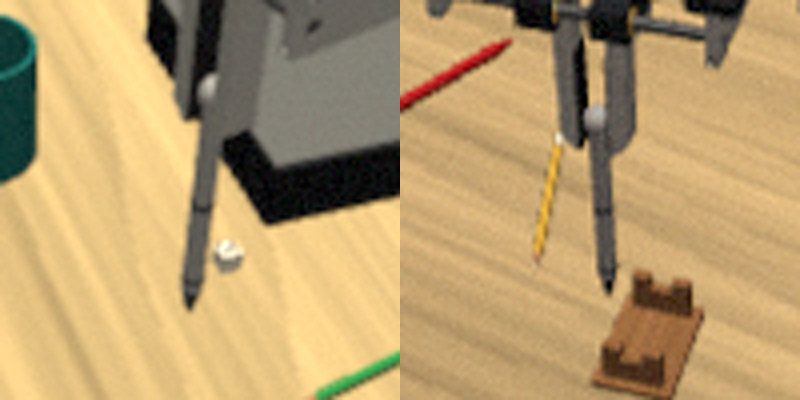

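The pen hangs vertical: side crop ball (209,90) and point (189,307), matching the predicted pixels. It is gripped again, so I'll carry it over the mug.

Request:
jog_arm([
  [0.04,-0.2,0,0,0],
  [0.08,-0.4,0,0,0],
  [0.12,-0.6,0,0,0],
  [0.16,-0.8,0,0,0],
  [0.16,-0.8,0,0,0],
])

```text
time_s: 12.22
position: [0.5644, 0.0545, 0.2815]
eef_rot: [0.992, 0.127, 0.0, -0.0]
force: [0.1, 0.0, -0.7]
gripper_width: 0.179
finger_force: 30.0
```

Request:
jog_arm([
  [0.16,-0.8,0,0,0],
  [0.16,-0.8,0,0,0],
  [0.16,-0.8,0,0,0],
  [0.16,-0.8,0,0,0],
  [0.16,-0.8,0,0,0],
])

```text
time_s: 12.63
position: [0.5595, 0.1364, 0.2816]
eef_rot: [0.992, 0.127, 0.0, -0.0]
force: [-0.2, 0.6, -1.2]
gripper_width: 0.168
finger_force: 30.0
```

Request:
jog_arm([
  [0.16,-0.8,0,0,0],
  [0.16,-0.8,0,0,0],
  [0.16,-0.8,0,0,0],
  [0.16,-0.8,0,0,0],
  [0.16,-0.8,0,0,0],
])

```text
time_s: 13.05
position: [0.5547, 0.2178, 0.2816]
eef_rot: [0.992, 0.127, 0.0, -0.0]
force: [0.8, -0.1, -0.6]
gripper_width: 0.169
finger_force: 30.0
```

Request:
jog_arm([
  [0.16,-0.8,0,0,0],
  [0.16,-0.8,0,0,0],
  [0.16,-0.8,0,0,0],
  [0.16,-0.8,0,0,0],
  [0.16,-0.8,0,0,0],
])

```text
time_s: 13.47
position: [0.5499, 0.2992, 0.2816]
eef_rot: [0.992, 0.127, -0.0, -0.0]
force: [-0.9, -0.7, -0.7]
gripper_width: 0.17
finger_force: 30.0
```

Request:
jog_arm([
  [0.12,-0.6,0,0,0],
  [0.08,-0.4,0,0,0],
  [0.04,-0.2,0,0,0],
  [0,0,0,0,0],
  [0,0,0,0,0],
])

```text
time_s: 13.88
position: [0.5495, 0.3211, 0.2814]
eef_rot: [0.992, 0.127, -0.0, 0.0]
force: [-0.3, -0.5, -2.0]
gripper_width: 0.172
finger_force: 30.0
```

Run:
```python
from h import *
o=[];s=readout.get_state();print(s["position"].round(4),s["finger_force"],tool((.55,.3225,.15)).round(1))
for n in("side","scene","wrist"):
    m=eyes.camera_model(n);i=eyes.snapshot(n)
    p=np.array(m["K"])@(np.array(m["R"])@[.55,.3225,.08]+m["t"]);p=p[:2]/p[2];c=np.clip(p-60,0,[520,280]).astype(int)
    print(n,"origin",c,"mugrim expect",p)
    for z in(0,-.145):
        q=np.array(m["K"])@(np.array(m["R"])@(s["position"]+[0,0,z])+m["t"]);print(((q[:2]/q[2]-c)*[2.2,2.2]).round())
    o.append(cv2.resize(cv2.convertScaleAbs(i[c[1]:c[1]+120,c[0]:c[0]+120,::-1],alpha=1.5),(264,264),interpolation=cv2.INTER_CUBIC))
    # rim as 3d circle projected, for overlay-free check
    h=cv2.cvtColor(cv2.cvtColor(i,cv2.COLOR_RGB2BGR),cv2.COLOR_BGR2HSV);k=cv2.inRange(h,(80,100,10),(102,255,255))
    l=cv2.connectedComponentsWithStats(k);j=1+np.argmax(l[2][1:,4]) if l[0]>1 else 0;print(n,"teal bbox",l[2][j])
cv2.imwrite("pics/s5.png",np.hstack(o))
```

```text
[0.5495 0.3211 0.2814] 29.999789893627167 [  0.9  -1.3 131.4]
side origin [249  43] mugrim expect [309.55534979 103.65064635]
[130. -19.]
[132.  96.]
side teal bbox [ 291   92   32   42 1060]
scene origin [356 215] mugrim expect [416.33638656 275.12884738]
[169.   4.]
[141. 100.]
scene teal bbox [ 396  258   51   49 1523]
wrist origin [258 123] mugrim expect [318.82676788 183.37909407]
[135. 289.]
[136. 158.]
wrist teal bbox [ 263  149   88   70 3496]
```

Run:
```python
from h import *
t=np.linspace(0,2*np.pi,100);c=np.array([[.55+.041*np.cos(a),.3225+.041*np.sin(a),z] for a in t for z in(.095,.005)])
for n in("side","scene","wrist"):
    m=eyes.camera_model(n);q=np.array(m["K"])@(np.array(m["R"])@c.T+np.array(m["t"])[:,None]);p=q[:2]/q[2]
    print(n,p.min(1).round(1),p.max(1).round(1),"rim only",p[:,::2].min(1).round(1),p[:,::2].max(1).round(1))
print("teal: side 291..323 92..134 (handle left); scene 396..447 258..307; wrist 263..351 149..219")
```

```text
side [294.9  90.7] [324.1 133.6] rim only [294.9  90.7] [324.1 108.1]
scene [394.6 257.3] [435.4 307.1] rim only [399.7 257.3] [435.4 286.4]
wrist [284.  144.8] [353.5 219. ] rim only [284.  150.9] [353.5 219. ]
teal: side 291..323 92..134 (handle left); scene 396..447 258..307; wrist 263..351 149..219
```

The mug estimate matches the teal outlines in all three views, so I'll lower.

Request:
jog_arm([
  [0,0,0.3,0,0],
  [0,0,0.5,0,0],
  [0,0,0.6,0,0],
  [0,0,0.6,0,0],
  [0,0,0.6,0,0],
])

```text
time_s: 14.45
position: [0.5491, 0.3212, 0.2277]
eef_rot: [0.992, 0.127, -0.0, 0.0]
force: [-0.6, 0.7, -1.4]
gripper_width: 0.175
finger_force: 30.0
```

Request:
jog_arm([
  [0,0,0.6,0,0],
  [0,0,0.6,0,0],
  [0,0,0.6,0,0],
  [0,0,0.5,0,0],
  [0,0,0.4,0,0],
])

```text
time_s: 14.87
position: [0.5492, 0.3214, 0.1741]
eef_rot: [0.992, 0.127, -0.0, 0.0]
force: [0.1, 0.6, -1.2]
gripper_width: 0.171
finger_force: 30.0
```

Request:
jog_arm([
  [0,0,0.3,0,0],
  [0,0,0.3,0,0],
  [0,0,0.2,0,0],
  [0,0,0.1,0,0],
  [0,0,0,0,0],
])

```text
time_s: 15.28
position: [0.5494, 0.3215, 0.1573]
eef_rot: [0.992, 0.127, -0.0, 0.0]
force: [-0.0, -0.9, -1.0]
gripper_width: 0.173
finger_force: 30.0
```

Request:
jog_arm([
  [0,0,0.05,0,0],
  [0,0,0.05,0,0],
  [0,0,0,0,0],
  [0,0,0,0,0],
  [0,0,0,0,0],
])

```text
time_s: 15.7
position: [0.5495, 0.3216, 0.1557]
eef_rot: [0.992, 0.127, 0.0, -0.0]
force: [-0.5, 0.1, -1.4]
gripper_width: 0.173
finger_force: 30.0
```

Request:
jog_arm([
  [0,0,0.1,0,0],
  [0,0,0.1,0,0],
  [0,0,0,0,0],
  [0,0,0,0,0],
  [0,0,0,0,0],
])

```text
time_s: 16.12
position: [0.5494, 0.3215, 0.1515]
eef_rot: [0.992, 0.127, 0.0, -0.0]
force: [-0.4, -0.2, -0.0]
gripper_width: 0.173
finger_force: 30.0
```

Request:
jog_arm([
  [0,0,0.05,0,0],
  [0,0,0,0,0],
  [0,0,0,0,0],
  [0,0,0,0,0],
  [0,0,0,0,0],
])

```text
time_s: 16.53
position: [0.5498, 0.3218, 0.151]
eef_rot: [0.992, 0.127, 0.001, -0.0]
force: [-0.2, 0.6, 5.6]
gripper_width: 0.174
finger_force: 30.0
```

The point touched bottom (5.6 N at TCP z 0.151), so I'll release.

Request:
jog_arm([
  [0,0,0,0,0.18],
  [0,0,0,0,0.19],
  [0,0,0,0,0.22],
  [0,0,0,0,0.3],
  [0,0,0,0,0.5],
])

```text
time_s: 16.95
position: [0.5493, 0.3214, 0.1503]
eef_rot: [0.992, 0.127, -0.0, 0.0]
force: [0.0, 0.2, -0.7]
gripper_width: 0.327
finger_force: 0.0
```

Request:
jog_arm([
  [0,0,0,0,1],
  [0,0,0,0,1],
  [0,0,0,0,1],
  [0,0,0,0,1],
  [0,0,0,0,1],
])

```text
time_s: 17.37
position: [0.5494, 0.3215, 0.1505]
eef_rot: [0.992, 0.127, -0.0, -0.0]
force: [0.5, -0.6, 0.2]
gripper_width: 0.674
finger_force: 0.0
```

Request:
jog_arm([
  [0,0,0,0,1],
  [0,0,0,0,1],
  [0,0,0,0,1],
  [0,0,0,0,1],
  [0,0,0,0,1],
])

```text
time_s: 17.78
position: [0.5494, 0.3215, 0.1505]
eef_rot: [0.992, 0.127, 0.0, -0.0]
force: [0.3, -0.1, -0.1]
gripper_width: 0.997
finger_force: 0.0
```

Run:
```python
from h import *
o=[];s=readout.get_state();print(s["position"].round(4),s["gripper_width"],s["force"].round(1))
for n in("side","scene","wrist"):
    m=eyes.camera_model(n);i=eyes.snapshot(n)
    p=np.array(m["K"])@(np.array(m["R"])@[.55,.3225,.1]+m["t"]);p=p[:2]/p[2];c=np.clip(p-60,0,[520,280]).astype(int)
    o.append(cv2.resize(cv2.convertScaleAbs(i[c[1]:c[1]+120,c[0]:c[0]+120,::-1],alpha=1.5),(264,264),interpolation=cv2.INTER_CUBIC))
cv2.imwrite("pics/s6.png",np.hstack(o))
```

```text
[0.5494 0.3215 0.1505] 0.9965302835128144 [ 0.3 -0.1 -0.1]
```

View pics/s6.png

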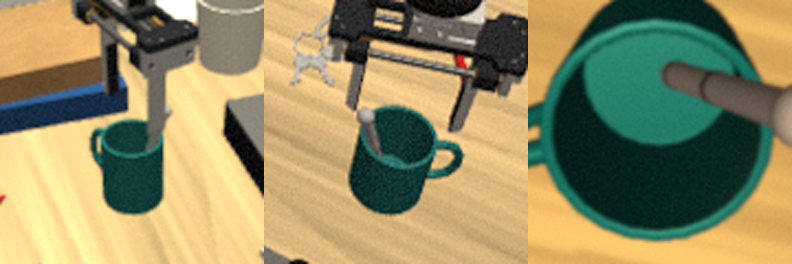

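The pen stands in the upright mug and leans toward the dice-cup side: ball at side crop (165,115), scene crop (367,117). I'll triangulate the ball against the finger before withdrawing.

Run:
```python
from h import *
r=[]
for n,u in(("side",(165,116)),("scene",(367-264,117))):
    m=eyes.camera_model(n);p=np.array(m["K"])@(np.array(m["R"])@[.55,.3225,.1]+m["t"]);p=p[:2]/p[2];c=np.clip(p-60,0,[520,280]).astype(int)
    r.append(ray(m,c+np.array(u)/2.2))
b=tri(r);print(b.round(3),tool(b).round(1))
```

```text
[0.581 0.292 0.14 ] [22.7 36.3 10.5]
```

Request:
jog_arm([
  [-0.3,0,-0.2,0,1],
  [-0.2,0,-0.5,0,1],
  [0,0,-0.8,0,1],
  [0,0,-1,0,1],
  [0,0,-1,0,1],
])

```text
time_s: 18.35
position: [0.5391, 0.319, 0.2221]
eef_rot: [0.992, 0.127, -0.0, -0.0]
force: [0.7, 0.4, 0.6]
gripper_width: 0.999
finger_force: 0.0
```

Request:
jog_arm([
  [0,0,-1,0,1],
  [0,0,-0.8,0,1],
  [0,0,-0.4,0,1],
  [0,0,0,0,1],
  [0,0,0,0,1],
])

```text
time_s: 18.77
position: [0.5395, 0.3189, 0.2646]
eef_rot: [0.992, 0.127, 0.0, -0.0]
force: [0.6, -0.3, 0.2]
gripper_width: 1.0
finger_force: 0.0
```

Request:
jog_arm([
  [0,0,0,0,1],
  [0,0,0,0,1],
  [0,0,0,0,1],
  [0,0,0,0,1],
  [0,0,0,0,1],
])

```text
time_s: 19.18
position: [0.5396, 0.3189, 0.2641]
eef_rot: [0.992, 0.127, -0.0, 0.0]
force: [0.6, -1.2, -0.3]
gripper_width: 1.0
finger_force: 0.0
```

Run:
```python
from h import *
s=readout.get_state();print(s["position"].round(3),s["force"].round(1))
for n in("side","scene"):
    i=eyes.snapshot(n);k=cv2.inRange(cv2.cvtColor(i,cv2.COLOR_RGB2HSV),(80,100,10),(102,255,255))
    l=cv2.connectedComponentsWithStats(k);j=1+np.argmax(l[2][1:,4]);print(n,"teal bbox",l[2][j])
    a=cv2.imread(f"pics/{n}0.png")[...,::-1];x=(slice(270,330),slice(365,420)) if n=="side" else (slice(165,210),slice(208,245))
    print("cup change",np.abs(a[x].astype(int)-i[x]).mean().round(1))
job.finish_job()
```

```text
[0.54  0.319 0.264] [ 0.6 -1.2 -0.3]
side teal bbox [ 291   92   32   42 1007]
cup change 1.7
scene teal bbox [ 396  258   51   49 1425]
cup change 5.8
the job is handed in; nothing more can be done
```

The steel score pen was lifted level, swung to hang point down, gripped again, lowered to the bottom of the teal mug and released to stand there; mug and dice cup stayed in place, and the job was handed in at about 19 s (judge's verdict not shown).

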